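Roll two filter cartridges out of the gated rack into the picking bin

TASK

Get the two filter cartridges out of the roll-out rack with fingertip pushes alone, picking nothing up. Push the grey bin along the bench between the guide rails until it is fully home against the rack; then press down the tread at the long end of the rack's lever, so that the heavy flap swings up, and keep it down until both cartridges have rolled into the bin. Ease the lever back up under your fingertips so that the flap shuts without slamming. Leave the bin there and never lift or tip it; do not touch the flap or the cartridges, and leave the other things on the bench undisturbed.

Things in the scene. Friction and masses are not known exactly. Their poses are not given: they have to be found in the camera images.
- rack: Roll-out rack of grey sheet and aluminium, bolted down. Origin: on the bench top, mid-width, at the upright stop face (46 mm high) for the bin. Cartridges lie along its x and roll along +y over the lip (52 mm high, 14 mm past the stop face). The sloped deck runs 235 mm back along -y; cheeks at x = -70 and 70 mm, tops 95 mm high at the mouth, 145 mm at the back; plates at the axle 155 mm
- rails_mouth (a point): On the bench, midway between the entry ends of the bin's two straight guide rails, 65 mm from the stop face along the rack's +y. The rails are 16 mm high, parallel to the rack's y, inner faces 166 mm apart, reach to the stop face, and flare outward for 30 mm more ahead of this point
- bin: Loose open grey plastic bin, 156 mm across (x), 158 mm along (y), 0.7 kg; walls 4 mm thick and 62 mm high, but the -y wall (towards the rack) only 34 mm. Origin: centre of its underside. It starts 40 to 105 mm short of the rack, nearly square to it, its front near the mouth of the rails. Fully home its origin is at rack y = 79 mm. It slides with 3 to 8 N
- bin_back (a point): Middle of the top edge of the bin's high back wall (outer face), on the side away from the rack, 62 mm above the bench; this wall is pushed, towards the rack, at any height
- gate_flap (a joint): Angle of the heavy steel flap (1.7 kg, with a weight bar) that closes the rack's mouth, hinged along the rack's x axis at its top: 0 = shut, grows as its lower edge swings out and up; about 1.1 = fully up. It shuts by its own weight. Cartridges pass under it from about 0.75 on
- flap_edge (a point): Middle of the flap's lower edge (126 mm wide)
- lift_lever (a joint): Angle of the lever on the rack's -x side that raises the flap: 0 = at rest, long end up; 0.56 = pressed right down against its stop. No catch: it comes back up under the flap's weight when let go. Its short end (to the rack's +y) lies under a crank pin of the flap, its long end with the tread points to the rack's -y
- lever_pivot (a point): The lever's pivot, 120 mm above the bench; the lever turns about the rack's x axis here
- tread (a point): Centre of the top face of the black rubber tread plate (50 mm along x, 50 mm along y) at the lever's long end: press here. In the rack's frame it lies at x = -148, y = -261, z = 214 mm at rest and goes down on an arc about the pivot to y = -283, z = 101 mm. Pressing takes 4 to 15 N, most near the bottom. The nearest cheek is 78 mm from its centre
- cartridge_front_mid (a point): Centre of the front white filter cartridge, a plain cylinder 63 mm in diameter and 127 mm long, 0.14 kg, lying across the rack against the flap. In the bin its centre lies about 35 mm above the bench
- cartridge_rear_mid (a point): Centre of the second, equal cartridge, lying behind the first
- grease_pot: Bystander: small white pot with blue lid, 61 mm across, 61 mm high; origin at its underside
- gauge_block: Bystander: aluminium gauge block, 41 x 80 x 30 mm; origin at its underside
- tape_roll: Bystander: white tape roll lying flat, 52 mm across, 16 mm high; origin at its underside
- marker: Bystander: marker pen 135 mm long, 18 mm high, lying flat; origin at its underside
- cartridge_front: The same cartridge; origin: centre of the end face on the rack's -x side, its z axis along the cartridge
- cartridge_rear: The same cartridge; origin: centre of the end face on the rack's -x side, its z axis along the cartridge
There are look-alikes about, which are no part of the job. There is more than one size of the bin; the job needs the larger.

How it is judged:
By the outcome, as a careful person would: the job done as asked, in the order asked, and still so for the second after the job is handed in, with the robot touching nothing.
It also fails if it takes over 58 s, if anything falls off the work surface, if the arm or the gripper's body presses on something with over 40 N, if the wrist force passes 120 N, or if a joint passes its speed limit or range.

ROBOT

A 6-joint arm with a two-finger parallel gripper is mounted at the origin on a cart in front of the work surface, level with it; the furniture and walls round the work are solid. World frame = base frame: x ahead of the robot, y to its left, z up, the work surface at z = 0. Lengths are in mm, angles in rad, forces in N, time in s.
With the tool pointing down it reaches from about 350 to 975 mm from the base axis. Payload 7.1 kg.
Tool frame: the origin (TCP) lies between the finger pads; the fingertips stand 19 mm ahead of it and the grasp point (between the pads) is the TCP (ctrl.finger_overhang is the distance from the TCP to the fingertips, in mm); z points along the fingers, y is the line along which they close (so a half turn about z gives the same grasp; the last joint's range is limited). The gripper opens to 88 mm and grips with 3 to 60 N. Pads are 20 mm wide; open, the fingers measure 115 mm over their backs; the gripper's body (75 mm by 178 mm) begins 61 mm behind the grasp point.
Start: joints at [1.193, 0.423, 1.63, -0, 1.089, -0.019], TCP at [219.437, 585.194, 241.675] pointing down, gripper open.
Joint ranges: [-3, 3], [-0.9, 2.11], [0.09, 2.58], [-1.31, 4.45], [0.11, 2.69], [-2.54, 2.54]. Speed limits (rad/s): [2.39, 2.39, 3.01, 3.14, 3.14, 3.14].

INTERFACE

Orientations are given as a rotation vector (axis times angle).
In Python, from workcell import ctrl gives the robot as it stands. The module is installed in compiled form; this text tells all that it offers.
- The arm moves only by the tool arm_command, never from a script. Its argument "rows" is one flat list of numbers, 7 for each row, row after row: the turn, a rotation vector about the tool's x, y, z scaled (see below), then the shift along the tool's x, y, z scaled (see below), then the opening, from -1 (shut) to 1 (fully open). A call has 1 to 5 rows; each row is the pose to reach, as a shift and turn from the pose commanded when the call began, along the tool's axes at that moment, turning the shorter way round; what a row does not reach only later rows make up. The controller multiplies each number of a shift by 80 mm and each number of a turn by 180 degrees. A row lasts 1/10 s, in which the tool goes at most 50 mm and 8.59 degrees, less where a joint would pass 70% of its speed; a pose out of reach is approached as far as the arm can. A call with a number of a shift or a turn outside -1 to 1 is refused whole. A call with a gripper value outside its range is refused whole. The fingers move at their own pace and stop on an object; the grip force is fixed at half the most. Time passes only in rows, so rows that repeat a pose let the fingers close. It gives the time, the measured TCP pose, the force, the opening and the grip force at its end, in the units of the state.
- ctrl.get_obs(): the state, without advancing time (a new reading comes with each control period).
- ctrl.get_image(name): name is "scene" or "top" or "wrist"; returns (picture, depth): 480x640x3 uint8, red, green, blue; 480x640 float32, mm along the optical axis (not along the pixel's ray), 0 where there is no reading.
- ctrl.camera_params(name): a dict with "camera_matrix" (3x3 intrinsics, pixels), "world_to_cam" (4x4, takes a point from world to camera coordinates); the wrist camera has in their place "tool_from_camera" (4x4, takes a point from camera to tool coordinates, whose origin is the TCP and whose axes are the flange's). Camera axes: x right, y down, z forward; pixel columns grow to the right and rows downward; lengths in mm; the calibration is good to about 2 mm. A picture is of the moment at which its call begins: read the wrist's pose just before it. camera_params takes no time and is no camera call.
- ctrl.close_job(): hands the job in; it is judged then, once.
The state is a dict: "t": time; "qpos": joint angles; "qvel": joint speeds; "joint_torque": joint torques, N m; "ee_pos": TCP position; "orientation": TCP orientation; "ft_force": force on the tool from outside, world axes, zero at the start; "moment": the same for the moment, N m; "width": finger opening in mm; "grasp_force": force on a finger pad.
Only numpy, scipy, OpenCV 4.12 (cv2) and the standard library are available. Lean on these libraries where they do the work, as an engineer would, in place of code of your own. Each camera call takes 0.05 s, during which the arm holds its last target. There are 200 camera calls.

## Working session

There is one attempt and no reset: what is moved stays moved. The work goes in short steps, Python scripts to look and compute and a tool call to move; the robot and the scene stay as the last step left them, time stands still between calls to the robot, and variables do not carry over. Pictures are saved under pics/ and viewed, at most 10 in all, crops included, and the job is handed in when it is done.

Besides the shell and the picture viewer there is one more tool, called as name(argument=value, ...) on one line, values as JSON. arm_command: Moves the arm, as the interface text tells. Shifts and turns lie within -1 to 1; 1 stands for 80 mm of shift or 180 degrees of turn. Its arguments: {"type":"object","properties":{"rows":{"type":"array","items":{"type":"number"}}},"required":["rows"]}

```bash
mkdir -p pics
python3 - <<'E'
from workcell import ctrl
import cv2,numpy as np
o=ctrl.get_obs();print(o)
for n in("scene","top"):
    p,d=ctrl.get_image(n);cv2.imwrite(f"pics/{n}0.png",p[:,:,::-1]);np.save(f"{n}0.npy",d)
    c=ctrl.camera_params(n);print(n,c)
E
```

```text
{'t': 0.0, 'qpos': array([ 1.19298034e+00,  4.23784974e-01,  1.63067567e+00, -4.77940442e-06,
        1.08861912e+00, -1.90029061e-02]), 'qvel': array([ 0.00113979, -0.00145313, -0.00176387,  0.00182792, -0.00073126,
       -0.00032814]), 'joint_torque': array([-4.58553568e-04, -5.44637525e+01, -2.73658544e+01,  6.41535292e-02,
        2.31780874e-02, -1.27122994e-04]), 'ee_pos': array([219.2625589 , 584.71763578, 240.94219598]), 'orientation': array([-5.60548465e-01, -3.09088482e+00,  2.29122268e-03]), 'ft_force': array([ 1.13430253, -0.14137104,  0.42659732]), 'moment': array([ 0.02315169,  0.02441794, -0.0238503 ]), 'grasp_force': 0.0, 'width': 87.92413720296321}
scene {'camera_matrix': array([[606.37673554,   0.        , 311.93548716],
       [  0.        , 606.37673554, 229.12004428],
       [  0.        ,   0.        ,   1.        ]]), 'world_to_cam': array([[ 6.63180168e-01, -7.48212195e-01,  1.92503399e-02,
        -2.49764919e+02],
       [-4.37115384e-01, -4.08060149e-01, -8.01509236e-01,
         4.06458752e+02],
       [ 6.07554281e-01,  5.23130410e-01, -5.97672459e-01,
         1.25425559e+03],
       [ 0.00000000e+00,  0.00000000e+00,  0.00000000e+00,
         1.00000000e+00]])}
top {'camera_matrix': array([[451.4641935 ,   0.        , 316.54485461],
       [  0.        , 451.4641935 , 239.95418653],
       [  0.        ,   0.        ,   1.        ]]), 'world_to_cam': array([[ 1.32456812e-02, -9.99887049e-01,  7.10220667e-03,
         9.50044734e+01],
       [-9.83848433e-01, -1.43006144e-02, -1.78431370e-01,
         5.30598733e+02],
       [ 1.78512782e-01, -4.62404986e-03, -9.83926727e-01,
         1.26631978e+03],
       [ 0.00000000e+00,  0.00000000e+00,  0.00000000e+00,
         1.00000000e+00]])}
```

View pics/scene0.png

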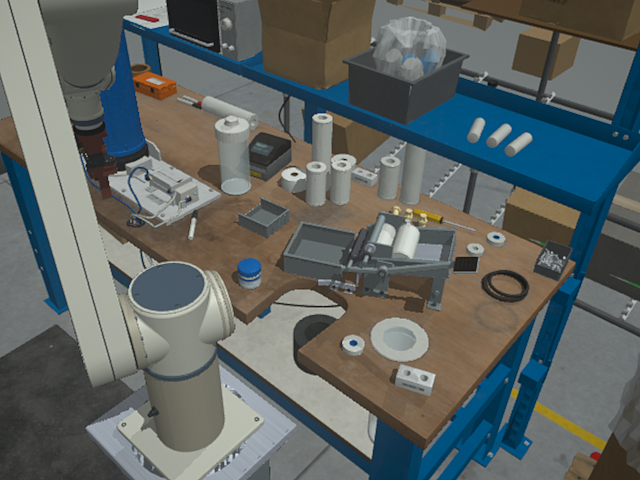

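View pics/top0.png

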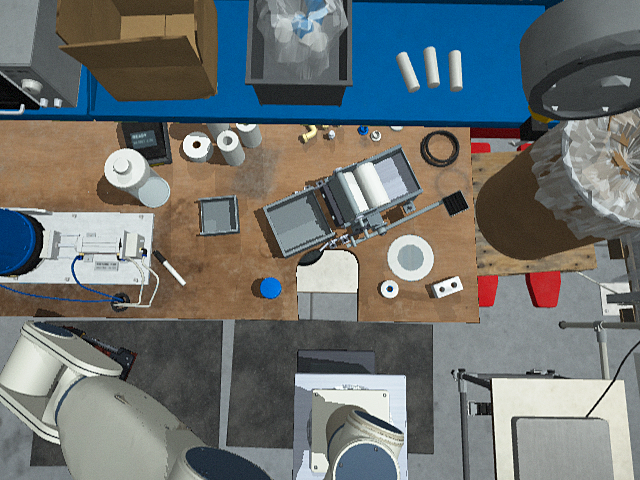

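The scene view shows the bin at about (318,250), the rack at (400,250) and the tread at (466,265). The top view shows the large bin at (297,222), the small one at (219,215), the tread at (455,203), the pot at (270,288), the gauge block at (445,287) and the tape roll at (389,289). Next I'll measure from the depth.

```bash
cat > h.py <<'E'
import numpy as np,cv2
from workcell import ctrl
def cloud(d,name):
    c=ctrl.camera_params(name);K=c["camera_matrix"];T=np.linalg.inv(c["world_to_cam"])
    v,u=np.indices(d.shape);P=np.stack([(u-K[0,2])*d/K[0,0],(v-K[1,2])*d/K[1,1],d],-1)
    P=P@T[:3,:3].T+T[:3,3];P[d<=0]=np.nan;return P
E
python3 - <<'E'
from h import *
for n,boxes in (("top",dict(tread=(440,185,475,222),bin=(258,185,336,262))),("scene",dict(tread=(445,250,490,280),bin=(275,212,362,285)))):
    P=cloud(np.load(n+"0.npy"),n)
    for k,(a,b,c,d) in boxes.items():
        Q=P[b:d,a:c].reshape(-1,3);Q=Q[np.isfinite(Q).all(1)]
        lo,hi=(195,235) if k=="tread" else (55,68)
        S=Q[(Q[:,2]>lo)&(Q[:,2]<hi)]
        print(n,k,len(S),S.mean(0).round(1),S.min(0).round(),S.max(0).round())
        r=cv2.minAreaRect(S[:,:2].astype(np.float32));print(r,cv2.boxPoints(r).round(1).tolist())
P=cloud(np.load("top0.npy"),"top")
# rectified top-down height maps
H=np.zeros((600,800),np.float32);C=np.zeros((600,800,3),np.uint8);I=cv2.imread("pics/top0.png")
K=ctrl.camera_params("top")
print(np.nanmedian(P[250:258,230:250].reshape(-1,3),0))
big=cv2.resize(I[130:310,180:480],(800,480),interpolation=cv2.INTER_CUBIC);cv2.imwrite("pics/topc.png",big)
E
```

```text
top tread 441 [ 603.1 -253.6  211. ] [ 570. -289.  196.] [ 636. -221.  224.]
((604.7409057617188, -255.36880493164062), (54.07627487182617, 52.617401123046875), 22.95317840576172) [[569.5999755859375, -241.6999969482422], [590.0999755859375, -290.1000061035156], [639.9000244140625, -269.1000061035156], [619.4000244140625, -220.60000610351562]]
top bin 480 [572.9 176.6  63.3] [479.  53.  57.] [688. 260.  68.]
((584.4644165039062, 156.68031311035156), (160.65032958984375, 161.06346130371094), 24.538888931274414) [[477.8999938964844, 196.60000610351562], [544.7999877929688, 50.099998474121094], [691.0, 116.80000305175781], [624.0999755859375, 263.29998779296875]]
scene tread 414 [ 598.  -256.9  211.4] [ 570. -288.  195.] [ 635. -223.  221.]
((601.3131103515625, -255.03817749023438), (54.680233001708984, 53.61910629272461), 23.461261749267578) [[565.5999755859375, -241.3000030517578], [586.9000244140625, -290.5], [637.0999755859375, -268.70001220703125], [615.7000122070312, -219.60000610351562]]
scene bin 534 [570.7 166.4  61.8] [475.  29.  55.] [688. 260.  68.]
((589.2205200195312, 144.1331787109375), (172.80322265625, 193.6112823486328), 25.407917022705078) [[469.6000061035156, 194.5], [552.7000122070312, 19.600000381469727], [708.7999877929688, 93.80000305175781], [625.7000122070312, 268.6000061035156]]
[4.92469343e+02 3.32750609e+02 2.77487148e-03]
```

View pics/topc.png

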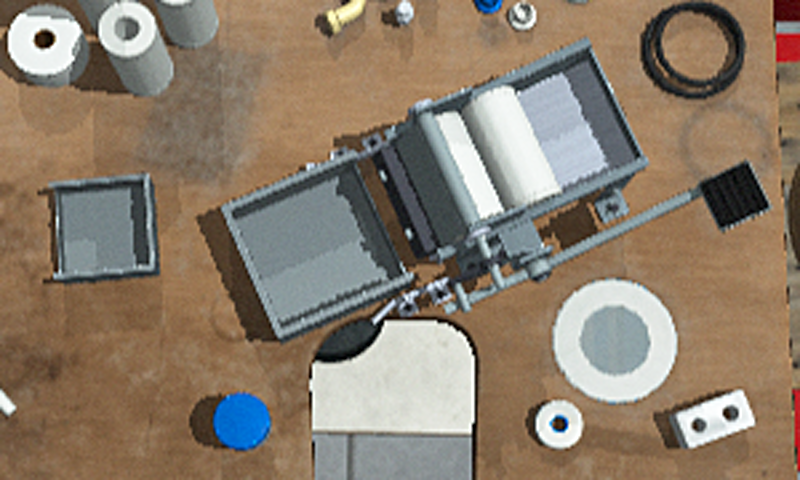

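The crop shows the bin square to the rack, with its front at the rail mouth near (390,270) and the lever and tread at (735,195). Next I'll refine the rack yaw and bystanders, then plan the moves.

```bash
cat >> h.py <<'E'
from scipy.spatial.transform import Rotation as Ro
TH=np.radians(23.3);O=np.array([637.,43.])
def setrack(th,o): 
    global TH,O;TH=th;O=np.array(o)
def r2w(p): 
    c,s=np.cos(TH),np.sin(TH);return np.array([c*p[0]-s*p[1]+O[0],s*p[0]+c*p[1]+O[1],p[2]])
def w2r(P):
    c,s=np.cos(TH),np.sin(TH);D=P[...,:2]-O;return np.stack([c*D[...,0]+s*D[...,1],-s*D[...,0]+c*D[...,1],P[...,2]],-1)
def go(target,yaw=None,cur=None):
    "tool-frame scaled shift/turn to a world TCP target, tool down with tool y at angle yaw"
    o=ctrl.get_obs();p=o["ee_pos"] if cur is None else cur;R=Ro.from_rotvec(o["orientation"])
    sh=R.inv().apply(np.array(target)-p)/80
    t=np.zeros(3)
    if yaw is not None:
        y=np.array([np.cos(yaw),np.sin(yaw),0]);z=np.array([0,0,-1.]);x=np.cross(y,z)
        t=(R.inv()*Ro.from_matrix(np.c_[x,y,z])).as_rotvec()/np.pi
    print("pos",p.round(1),"rack",w2r(np.array(p)).round(1),"turn",t.round(4),"shift",sh.round(3),"F",o["ft_force"].round(1),"t",o["t"])
E
python3 - <<'E'
from h import *
import h
P=cloud(np.load("top0.npy"),"top");Q=P[125:320,180:500].reshape(-1,3);Q=Q[np.isfinite(Q).all(1)]
for it in range(3):
    r=w2r(Q);ang=[]
    for s in(-70,70):
        m=(abs(r[:,0]-s)<9)&(r[:,1]<-90)&(r[:,1]>-230)&(abs(r[:,2]-(92-r[:,1]*50/235))<9)
        S=r[m];f=np.polyfit(S[:,1],S[:,0],1);ang.append(-np.arctan(f[0]));print(s,m.sum(),f)
    h.TH+=np.mean(ang);print(np.degrees(h.TH))
    c,s=np.cos(h.TH),np.sin(h.TH)
    h.O=np.array([603,-255.])-np.array([c*-148+s*261,s*-148-c*261])
    print(h.O, "bin",w2r(np.array([[584.5,156.7,0]])))
r=w2r(Q)
m=(abs(r[:,0])<60)&(r[:,1]<-228)&(r[:,1]>-260)&(r[:,2]>60);print("back wall y",np.percentile(r[m,1],[0,50,100]),np.percentile(r[m,2],[50,100]))
# pot
for nm,(a,b,c2,d),zl in(("pot",(255,275,285,302),50),("tape",(378,278,400,300),10),("block",(430,272,462,302),22)):
    S=P[b:d,a:c2].reshape(-1,3);S=S[S[:,2]>zl];print(nm,S.mean(0),S[:,2].max(),w2r(S.mean(0)))
# heights along path
A=P.reshape(-1,3);A=A[np.isfinite(A).all(1)]
for k in range(0,11):
    q=np.array([219,585])*(1-k/10)+r2w([0,260,0])[:2]*k/10
    S=A[np.hypot(*(A[:,:2]-q).T)<100];print(q.round(),len(S) and S[:,2].max())
go(r2w([-3,235,150]),h.TH)
print(h.TH,h.O)
E
```

```text
-70 192 [-1.66052138e-03 -7.15818473e+01]
70 195 [9.67919606e-03 7.07429220e+01]
23.070290506978317
[636.88818335  43.12177215] bin [[ -3.69165163 125.02362698   0.        ]]
-70 194 [-3.40610966e-03 -7.12308809e+01]
70 196 [4.45055925e-03 7.05561219e+01]
23.040369694494416
[637.04386288  43.10403452] bin [[ -3.89325928 125.09893457   0.        ]]
-70 194 [-3.92334984e-03 -7.13662613e+01]
70 196 [3.93393699e-03 7.04202474e+01]
23.040066399417597
[637.0454409   43.10385431] bin [[ -3.89530309 125.0996974    0.        ]]
back wall y [-259.82670728 -243.89362681 -228.63982354] [361.9591932  367.43133889]
pot [389.57425711 232.09738538  59.98778052] 67.16309871584144 [-153.76345957  270.77174907   59.98778052]
tape [ 394.31727822 -112.47352011   15.87921454] 23.006413622126274 [-284.25512887  -48.16951418   15.87921454]
block [ 401.45529051 -279.19754351   28.96206485] 37.02406098325969 [-342.93807607 -204.38783227   28.96206485]
[219. 585.] 634.5093459887112
[251. 555.] 644.1005345177339
[282. 524.] 639.8832357392722
[314. 494.] 638.878483539632
[346. 464.] 60.09222699581778
[377. 434.] 17.979155019036625
[409. 403.] 16.939514875348777
[440. 373.] 7.94304128323779
[472. 343.] 49.75307648602825
[504. 313.] 67.18733029896816
[535. 282.] 69.80975605806543
pos [219.3 584.8 241. ] rack [-172.5  662.   241. ] turn [-4.000e-04  2.000e-04  2.578e-01] shift [-5.214 -2.403  1.141] F [ 0.4 -0.5  0.1] t 0.1
0.402125018547952 [637.0454409   43.10385431]
```

```bash
sed -i 's/^TH=.*/TH=0.4021;O=np.array([637.0,43.1])/' h.py
```

arm_command(rows=[0, 0, 0, -0.5, -0.23, 0, 1, 0, 0, 0, -1, -0.46, 0, 1])

```text
t: 0.3
ee_pos: [281.2, 522.2, 241.1]
orientation: [-0.556, -3.092, 0.001]
ft_force: [0.3, 0.1, 0.6]
width: 87.5
grasp_force: 0.0
```

arm_command(rows=[0, 0, 0, -0.5, -0.23, 0, 1, 0, 0, 0, -1, -0.46, 0, 1])

```text
t: 0.5
ee_pos: [344.1, 458.7, 241.3]
orientation: [-0.559, -3.091, 0.001]
ft_force: [1.1, 0.8, 1.0]
width: 88.2
grasp_force: 0.0
```

arm_command(rows=[0, 0, 0, -0.5, -0.23, 0, 1, 0, 0, 0, -1, -0.46, 0, 1])

```text
t: 0.7
ee_pos: [406.2, 396.0, 241.4]
orientation: [-0.56, -3.091, 0.001]
ft_force: [0.4, -0.1, 1.0]
width: 88.0
grasp_force: 0.0
```

arm_command(rows=[0, 0, 0, -0.5, -0.23, 0, 1, 0, 0, 0, -1, -0.46, 0, 1])

```text
t: 0.9
ee_pos: [468.2, 333.4, 241.4]
orientation: [-0.56, -3.091, 0.001]
ft_force: [1.4, 0.7, -0.6]
width: 87.8
grasp_force: 0.0
```

arm_command(rows=[0, 0, 0.04, -0.3, -0.15, 0, 1, 0, 0, 0.08, -0.6, -0.3, 0, 1, 0, 0, 0.12, -0.6, -0.3, 0, 1, 0, 0, 0.16, -0.6, -0.3, 0, 1, 0, 0, 0.2, -0.6, -0.3, 0, 1])

```text
t: 1.4
ee_pos: [503.9, 295.1, 241.2]
orientation: [-1.496, -2.762, 0.001]
ft_force: [-0.1, -0.2, 0.5]
width: 87.9
grasp_force: 0.0
```

Run:
```python
from h import *
p=ctrl.get_obs();print(p["qpos"])
go(r2w([-3,235,50]),TH)
pic,d=ctrl.get_image("top");cv2.imwrite("pics/top1.png",pic[130:310,180:480,::-1])
```

```text
[ 5.09450131e-01  3.64246846e-01  1.72265429e+00  3.97439076e-05
  1.05565139e+00 -6.82104506e-02]
pos [503.9 295.1 241.2] rack [-23.9 284.  241.2] turn [-0.0003 -0.      0.0559] shift [-0.649  0.152  2.39 ] F [-0.1 -0.2  0.5] t 1.4
```

arm_command(rows=[0, 0, 0.03, -0.3, 0.08, 0.5, 1, 0, 0, 0.056, -0.65, 0.15, 1, 1, 0, 0, 0.056, -0.65, 0.15, 1, 1])

```text
t: 1.75
ee_pos: [540.9, 255.8, 156.3]
orientation: [-1.725, -2.62, 0.012]
ft_force: [-0.4, -0.4, -0.5]
width: 87.9
grasp_force: 0.0
```

arm_command(rows=[0, 0, 0, 0, 0, 0.5, 1, 0, 0, 0, 0, 0, 1, 1, 0, 0, 0, 0, 0, 1, 1])

```text
t: 2.05
ee_pos: [539.2, 257.9, 77.9]
orientation: [-1.72, -2.623, 0.011]
ft_force: [-0.5, -0.7, -0.3]
width: 87.9
grasp_force: 0.0
```

Run:
```python
from h import *
go(r2w([-3,216,50]),TH)
```

```text
pos [539.2 257.9  77.9] rack [ -6.  235.9  77.9] turn [-0.0028  0.      0.0026] shift [-0.25   0.038  0.348] F [-0.5 -0.7 -0.3] t 2.05
```

arm_command(rows=[0, 0, 0, 0, 0.03, 0.37, 1, 0, 0, 0, -0.1, 0.03, 0.37, 1, 0, 0, 0, -0.2, 0.03, 0.37, 1, 0, 0, 0, -0.27, 0.03, 0.37, 1])

```text
t: 2.45
ee_pos: [554.8, 240.0, 54.4]
orientation: [1.724, 2.624, 0.004]
ft_force: [0.5, 3.3, -1.5]
width: 87.5
grasp_force: 1.5
```

arm_command(rows=[0, 0, 0, -0.04, 0, 0, 1, 0, 0, 0, -0.08, 0, 0, 1, 0, 0, 0, -0.12, 0, 0, 1, 0, 0, 0, -0.16, 0, 0, 1, 0, 0, 0, -0.2, 0, 0, 1])

```text
t: 2.95
ee_pos: [560.6, 226.7, 54.3]
orientation: [1.726, 2.624, 0.006]
ft_force: [-4.1, 8.7, 4.6]
width: 87.8
grasp_force: 4.5
```

arm_command(rows=[0, 0, 0, -0.04, 0, 0, 1, 0, 0, 0, -0.08, 0, 0, 1, 0, 0, 0, -0.12, 0, 0, 1, 0, 0, 0, -0.16, 0, 0, 1, 0, 0, 0, -0.2, 0, 0, 1])

```text
t: 3.45
ee_pos: [566.8, 212.0, 54.3]
orientation: [1.726, 2.624, 0.006]
ft_force: [-3.3, 8.2, 6.0]
width: 87.7
grasp_force: 4.6
```

Run:
```python
from h import *
go(r2w([-3,168,50]),TH)
```

```text
pos [566.8 212.   54.3] rack [  1.5 182.9  54.3] turn [ 0.001  -0.0005  0.0016] shift [-0.186 -0.058  0.053] F [-3.3  8.2  6. ] t 3.45
```

arm_command(rows=[0, 0, 0, -0.03, 0, 0, 1, 0, 0, 0, -0.06, 0, 0, 1, 0, 0, 0, -0.09, 0, 0, 1, 0, 0, 0, -0.11, 0, 0, 1, 0, 0, 0, -0.13, 0, 0, 1])

```text
t: 3.95
ee_pos: [570.8, 202.6, 54.3]
orientation: [1.727, 2.624, 0.005]
ft_force: [-8.0, 17.2, 6.3]
width: 87.7
grasp_force: 9.4
```

arm_command(rows=[0, 0, 0, -0.015, 0, 0, 1, 0, 0, 0, -0.03, 0, 0, 1, 0, 0, 0, -0.045, 0, 0, 1, 0, 0, 0, -0.06, 0, 0, 1, 0, 0, 0, -0.06, 0, 0, 1])

```text
t: 4.45
ee_pos: [570.5, 202.0, 54.3]
orientation: [-1.722, -2.623, -0.008]
ft_force: [-16.6, 30.7, 8.9]
width: 87.9
grasp_force: 17.2
```

Run:
```python
from h import *
go(r2w([-3,168,50]),TH)
```

```text
pos [570.5 202.   54.3] rack [  1.  172.3  54.3] turn [ 0.0006 -0.002   0.0021] shift [-0.054 -0.05   0.054] F [-16.6  30.7   8.9] t 4.45
```

Force rises steeply with no motion, so the bin is at a stop. I'll back off and verify it's home and not jammed on a rail.

arm_command(rows=[0, 0, 0, 0.15, 0, 0, 1, 0, 0, 0, 0.5, 0, 0, 1, 0, 0, 0, 0.6, 0, -0.3, 1, 0, 0, 0, 0.8, 0, -0.8, 1, 0, 0, 0, 1, 0, -1, 1])

```text
t: 4.95
ee_pos: [541.9, 271.0, 136.4]
orientation: [1.725, 2.623, 0.007]
ft_force: [0.5, -0.1, -0.0]
width: 87.7
grasp_force: 0.0
```

arm_command(rows=[0, 0, 0, 0.4, -0.3, -0.5, 1, 0, 0, 0, 0.8, -0.6, -1, 1, 0, 0, 0, 0.8, -0.9, -1, 1])

```text
t: 5.25
ee_pos: [450.0, 303.0, 217.0]
orientation: [1.722, 2.623, 0.012]
ft_force: [0.6, 0.2, 0.1]
width: 87.6
grasp_force: 0.0
```

Run:
```python
from h import *
pic,d=ctrl.get_image("top");P=cloud(d,"top")
cv2.imwrite("pics/t2.png",cv2.resize(pic[150:270,240:400,::-1],(800,600),interpolation=cv2.INTER_CUBIC))
Q=P[140:275,240:400].reshape(-1,3);Q=Q[np.isfinite(Q).all(1)];r=w2r(Q)
S=r[(abs(r[:,2]-62)<5)&(r[:,1]>60)&(r[:,1]<190)&(abs(r[:,0])<90)]
print(cv2.minAreaRect(S[:,:2].astype(np.float32)),S.min(0),S.max(0))
B=S[S[:,1]>S[:,1].max()-8];print("back",len(B),np.polyfit(B[:,0],B[:,1],1),np.percentile(B[:,1],[50,98]))
F=r[(r[:,2]>20)&(r[:,2]<40)&(r[:,1]<30)&(r[:,1]>-20)&(abs(r[:,0])<60)];print("front",len(F),np.percentile(F,[5,50,95],axis=0) if len(F) else 0)
go(r2w([-148,-261,300]),None)
```

```text
((-6.1090545654296875, 112.38743591308594), (160.0059356689453, 104.00314331054688), 0.22663256525993347) [-86.28278552  60.39922481  57.48515993] [ 73.94154488 164.69362833  66.96057155]
back 134 [5.01319015e-03 1.60619031e+02] [160.55568403 164.21452163]
front 0 0
pos [445.  300.5 216.1] rack [-75.9 312.  216.1] turn [0. 0. 0.] shift [-7.155 -0.951 -1.057] F [-3.4 -1.  -0.6] t 5.3
```

View pics/t2.png

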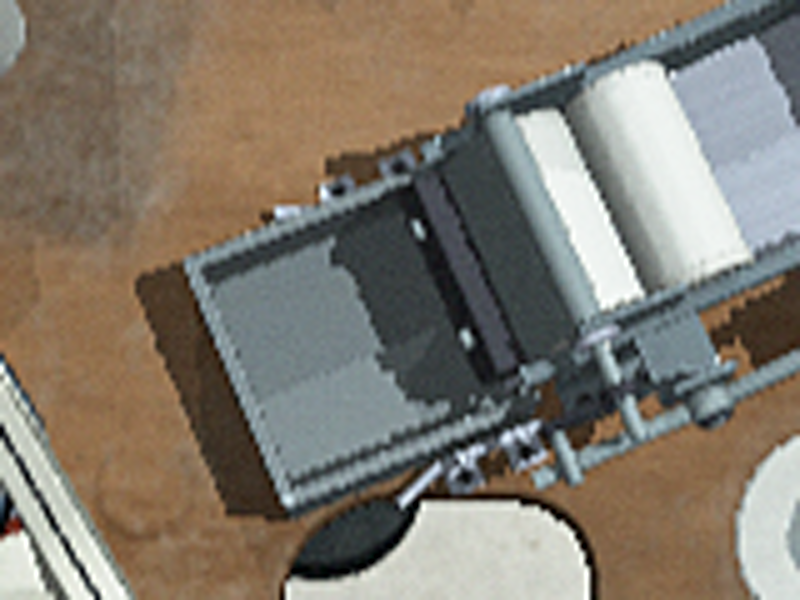

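The picture shows the bin between the rails with its front end under the flap's lower bar at (470,290). I'll check the rack's y datum against the cheek ends.

Run:
```python
from h import *
for n in("top","scene"):
    P=cloud(np.load(n+"0.npy"),n);A=P.reshape(-1,3);A=A[np.isfinite(A).all(1)];r=w2r(A)
    for s in(-70,70):
        m=(abs(r[:,0]-s)<8)&(r[:,1]<10)&(r[:,1]>-270)&(abs(r[:,2]-(95-r[:,1]*50/235))<9)
        S=r[m];print(n,s,m.sum(),np.percentile(S[:,1],[0,1,3,97,99,100]).round(1),S[:,0].mean())
    m=(abs(r[:,0])<55)&(r[:,1]<-220)&(r[:,1]>-255)&(r[:,2]>100)&(r[:,2]<160);S=r[m]
    print("backwall",m.sum(),np.percentile(S[:,1],[1,10,50,90,99]).round(1),np.median(S[:,2]))
    m=(abs(r[:,0])<60)&(r[:,1]<40)&(r[:,1]>-20)&(abs(r[:,2]-52)<4);S=r[m]
    print("lip",m.sum(),m.any() and np.percentile(S[:,1],[1,50,99]).round(1))
pic,d=ctrl.get_image("scene");r=w2r(cloud(d,"scene").reshape(-1,3))
S=r[(abs(r[:,2]-62)<4)&(r[:,1]>120)&(r[:,1]<175)&(abs(r[:,0])<60)];print(np.percentile(S[:,1],[5,50,95]))
S=r[(abs(r[:,2]-35)<12)&(r[:,1]>140)&(r[:,1]<175)&(abs(r[:,0])<60)];print("inner back",len(S),np.percentile(S[:,1],[5,50,95]))
cv2.imwrite("pics/s2.png",cv2.resize(pic[200:310,270:420,::-1],(800,586),interpolation=cv2.INTER_CUBIC))
```

```text
top -70 292 [-220.4 -217.8 -213.9    1.6    5.6    8.8] -71.41430347103486
top 70 245 [-219.1 -216.4 -213.1    3.4    6.5    7.7] 69.49481340234034
backwall 64 [-223.4 -222.8 -221.5 -220.3 -220.1] 114.2793142620801
lip 0 False
scene -70 294 [-208.9 -206.  -199.3  -27.4   -5.3    7.9] -72.26703412801803
scene 70 219 [-217.2 -215.7 -213.8    5.5    7.5    9.7] 67.41852356022451
backwall 54 [-226.3 -225.2 -222.8 -220.4 -220.2] 118.57301915446908
lip 2 [13.8 15.1 16.5]
[156.54680866 160.97721837 164.96167763]
inner back 78 [158.31164472 160.05942401 162.07902909]
```

View pics/s2.png

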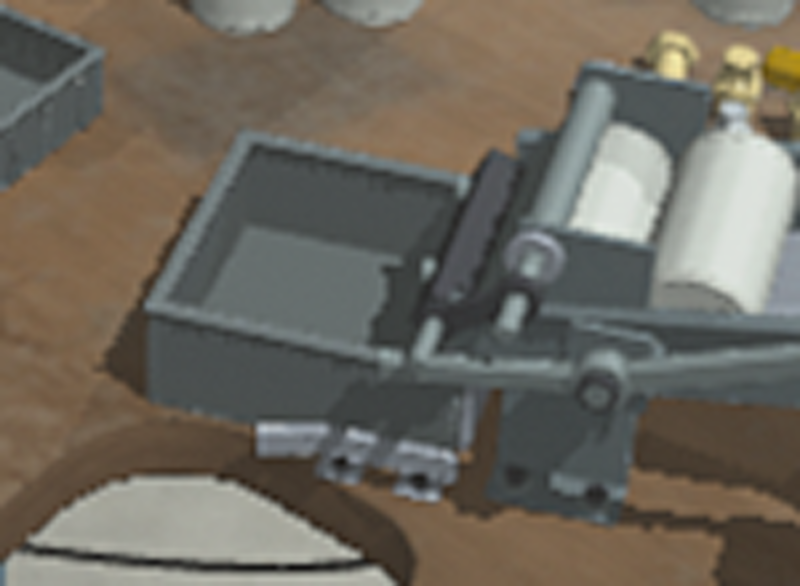

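Run:
```python
from h import *
from scipy.optimize import least_squares
# triangulate the tread centre from black segmentation
obs=[]
for n,(a,b,c,d) in (("top",(436,183,478,224)),("scene",(446,248,488,282))):
    I=cv2.imread(f"pics/{n}0.png")[b:d,a:c];m=(I.max(2)<45).astype(np.uint8)
    k,l,st,ce=cv2.connectedComponentsWithStats(m);j=1+st[1:,4].argmax();q=cv2.minAreaRect(np.argwhere(l==j)[:,::-1].astype(np.float32))
    M=cv2.moments((l==j).astype(np.uint8),True);u=np.array([M['m10']/M['m00']+a,M['m01']/M['m00']+b]);print(n,u,st[j],q)
    c_=ctrl.camera_params(n);obs.append((u,c_["camera_matrix"]@c_["world_to_cam"][:3]))
f=lambda X:np.concatenate([(lambda h:h[:2]/h[2])(M@np.r_[X,1])-u for u,M in obs])
s=least_squares(f,[603,-255,212]);print(s.x,s.fun,"rack",w2r(s.x))
# current: profiles of rails etc
for n in("top","scene"):
    pic,d=ctrl.get_image(n);r=w2r(cloud(d,n).reshape(-1,3))
    for sx in(-1,1):
        S=r[(abs(r[:,2]-16)<5)&(sx*r[:,0]>84)&(sx*r[:,0]<110)&(r[:,1]>-40)&(r[:,1]<130)]
        print(n,"rail",sx,len(S),len(S) and np.percentile(S[:,1],[0,5,50,95,100]).round(1),len(S) and np.percentile(S[:,0],[0,5,50,95,100]).round(1))
```

```text
top [454.73389356 202.80952381] [  7   8  25  24 357] ((18.700002670288086, 19.900001525878906), (18.335756301879883, 19.230182647705078), 63.43495178222656)
scene [465.37953795 263.57755776] [  8   9  24  14 303] ((19.5, 15.5), (23.0, 13.0), 0.0)
[ 603.09701658 -253.68202523  210.53639939] [ 0.24242817 -0.23090303 -0.28035884  0.09040691] rack [-147.3450748  -259.84305208  210.53639939]
top rail -1 73 [-30.8   4.1  52.7 104.6 127.2] [-102.4  -98.8  -89.6  -84.4  -84. ]
top rail 1 7 [83.5 85.1 94.8 98.4 98.7] [88.5 88.7 91.1 93.9 94.3]
scene rail -1 173 [-33.2   1.8  57.4 119.4 129.1] [-109.6 -102.6  -90.1  -84.7  -84.1]
scene rail 1 0 0 0
```

arm_command(rows=[0, 0, 0, -0.3, 0, -0.5, -1, 0, 0, 0, -0.6, -0.1, -1, -1, 0, 0, 0, -1, -0.1, -1, -1])

```text
t: 5.75
ee_pos: [476.4, 223.9, 296.9]
orientation: [1.723, 2.622, 0.011]
ft_force: [0.1, 0.2, 0.3]
width: 67.0
grasp_force: 0.0
```

arm_command(rows=[0, 0, 0, -0.5, -0.07, 0, -1, 0, 0, 0, -1, -0.14, 0, -1])

```text
t: 5.95
ee_pos: [496.0, 143.9, 292.2]
orientation: [1.726, 2.624, 0.0]
ft_force: [0.5, 0.2, 0.7]
width: 51.1
grasp_force: 0.0
```

arm_command(rows=[0, 0, 0, -0.5, -0.07, 0, -1, 0, 0, 0, -1, -0.14, 0, -1])

```text
t: 6.15
ee_pos: [517.1, 65.4, 291.8]
orientation: [-1.727, -2.624, 0.001]
ft_force: [0.8, 0.3, -0.2]
width: 35.1
grasp_force: 0.0
```

arm_command(rows=[0, 0, 0, -0.5, -0.07, 0, -1, 0, 0, 0, -1, -0.14, 0, -1])

```text
t: 6.35
ee_pos: [538.4, -12.7, 291.7]
orientation: [-1.727, -2.624, 0.001]
ft_force: [0.8, 0.1, 0.4]
width: 19.7
grasp_force: 0.0
```

arm_command(rows=[0, 0, 0, -0.5, -0.07, 0, -1, 0, 0, 0, -1, -0.14, 0, -1])

```text
t: 6.55
ee_pos: [559.7, -90.8, 291.6]
orientation: [-1.727, -2.624, 0.001]
ft_force: [0.3, -0.2, 0.8]
width: 3.0
grasp_force: 0.0
```

arm_command(rows=[0, 0, 0, -0.5, -0.07, 0, -1, 0, 0, 0, -1, -0.14, 0, -1])

```text
t: 6.75
ee_pos: [581.0, -168.8, 291.5]
orientation: [-1.727, -2.624, 0.001]
ft_force: [1.0, -0.1, -0.2]
width: 0.7
grasp_force: 0.0
```

arm_command(rows=[0, 0, 0, -0.5, -0.07, 0, -1, 0, 0, 0, -0.9, -0.14, 0, -1, 0, 0, 0, -0.9, -0.14, 0, -1])

```text
t: 7.05
ee_pos: [599.3, -241.3, 291.0]
orientation: [1.732, 2.621, -0.002]
ft_force: [0.6, -0.1, -0.5]
width: 0.5
grasp_force: 0.0
```

Run:
```python
from h import *
o=ctrl.get_obs();print(o["qpos"].round(2),o["width"])
go([603,-254,250],TH)
```

```text
[-0.4   0.41  1.54 -0.    1.2  -0.8 ] 0.46294939091940657
pos [ 599.3 -241.3  291. ] rack [-146. -247.  291.] turn [-0.0002  0.0003  0.0003] shift [-0.164 -0.019  0.513] F [ 0.6 -0.1 -0.5] t 7.05
```

arm_command(rows=[0, 0, 0, -0.1, -0.02, 0.2, -1, 0, 0, 0, -0.1, -0.02, 0.4, -1, 0, 0, 0, -0.1, -0.02, 0.55, -1, 0, 0, 0, -0.1, -0.02, 0.6, -1, 0, 0, 0, -0.1, -0.02, 0.6, -1])

```text
t: 7.55
ee_pos: [599.9, -243.2, 242.8]
orientation: [-1.723, -2.624, 0.001]
ft_force: [-0.1, -0.8, 0.8]
width: 0.3
grasp_force: 0.0
```

arm_command(rows=[0, 0, 0, 0, 0, 0.04, -1, 0, 0, 0, 0, 0, 0.08, -1, 0, 0, 0, 0, 0, 0.12, -1, 0, 0, 0, 0, 0, 0.12, -1])

```text
t: 7.95
ee_pos: [600.2, -244.1, 234.2]
orientation: [-1.725, -2.625, 0.0]
ft_force: [0.1, 0.1, -0.7]
width: 0.3
grasp_force: 0.0
```

arm_command(rows=[0, 0, 0, 0, 0, 0.05, -1, 0, 0, 0, -0.04, 0, 0.13, -1, 0, 0, 0, -0.08, 0, 0.21, -1])

```text
t: 8.25
ee_pos: [603.2, -249.7, 218.8]
orientation: [1.726, 2.625, 0.002]
ft_force: [-3.9, 5.3, 9.6]
width: 0.6
grasp_force: 5.4
```

Run:
```python
from h import *
go([603,-254,250],TH)
pic,d=ctrl.get_image("scene")
cv2.imwrite("pics/s3.png",cv2.resize(pic[190:310,340:500,::-1],(800,600),interpolation=cv2.INTER_CUBIC))
```

```text
pos [ 603.2 -249.7  218.8] rack [-145.7 -256.2  218.8] turn [ 0.0003 -0.0001  0.0018] shift [-0.049 -0.023 -0.39 ] F [-3.9  5.3  9.6] t 8.25
```

View pics/s3.png

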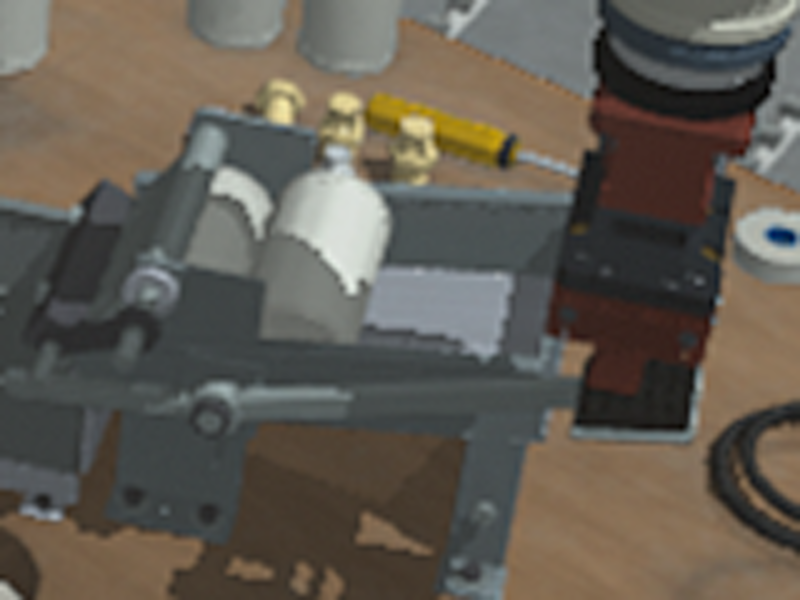

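The lever follows the fingertips, which sit on the tread at (640,380) in the crop. I'll keep pressing along the arc.

arm_command(rows=[0, 0, 0, -0.04, 0, 0.1, -1, 0, 0, 0, -0.075, 0, 0.2, -1, 0, 0, 0, -0.105, 0, 0.3, -1, 0, 0, 0, -0.13, 0, 0.4, -1, 0, 0, 0, -0.155, 0, 0.5, -1])

```text
t: 8.8
ee_pos: [608.1, -260.8, 178.8]
orientation: [-1.726, -2.625, -0.002]
ft_force: [-3.2, 6.6, 11.2]
width: 0.6
grasp_force: 5.7
```

arm_command(rows=[0, 0, 0, -0.015, 0, 0.1, -1, 0, 0, 0, -0.03, 0, 0.2, -1, 0, 0, 0, -0.04, 0, 0.3, -1, 0, 0, 0, -0.045, 0, 0.4, -1, 0, 0, 0, -0.05, 0, 0.5, -1])

```text
t: 9.3
ee_pos: [609.9, -264.8, 139.0]
orientation: [1.726, 2.625, 0.002]
ft_force: [-3.2, 4.8, 12.3]
width: 0.7
grasp_force: 5.3
```

arm_command(rows=[0, 0, 0, 0, 0, 0.06, -1, 0, 0, 0, 0, 0, 0.12, -1, 0, 0, 0, 0.005, 0, 0.17, -1, 0, 0, 0, 0.01, 0, 0.21, -1, 0, 0, 0, 0.01, 0, 0.21, -1])

```text
t: 9.8
ee_pos: [609.8, -264.2, 124.0]
orientation: [1.725, 2.624, 0.001]
ft_force: [-6.7, 5.0, 22.4]
width: 0.4
grasp_force: 10.1
```

arm_command(rows=[0, 0, 0, 0, 0, 0.03, -1, 0, 0, 0, 0, 0, 0.06, -1, 0, 0, 0, 0, 0, 0.06, -1, 0, 0, 0, 0, 0, 0.06, -1, 0, 0, 0, 0, 0, 0.06, -1])

```text
t: 10.3
ee_pos: [610.0, -264.3, 123.3]
orientation: [1.725, 2.624, 0.002]
ft_force: [-17.1, 10.6, 52.0]
width: 0.4
grasp_force: 22.9
```

Run:
```python
from h import *
go([603,-254,250],TH)
pic,d=ctrl.get_image("scene")
cv2.imwrite("pics/s4.png",cv2.resize(pic[190:310,270:480,::-1],(800,457),interpolation=cv2.INTER_CUBIC))
```

```text
pos [ 610.  -264.3  123.3] rack [-145.2 -272.3  123.3] turn [0.0007 0.0003 0.0018] shift [ 0.151 -0.026 -1.584] F [-17.1  10.6  52. ] t 10.3
```

View pics/s4.png

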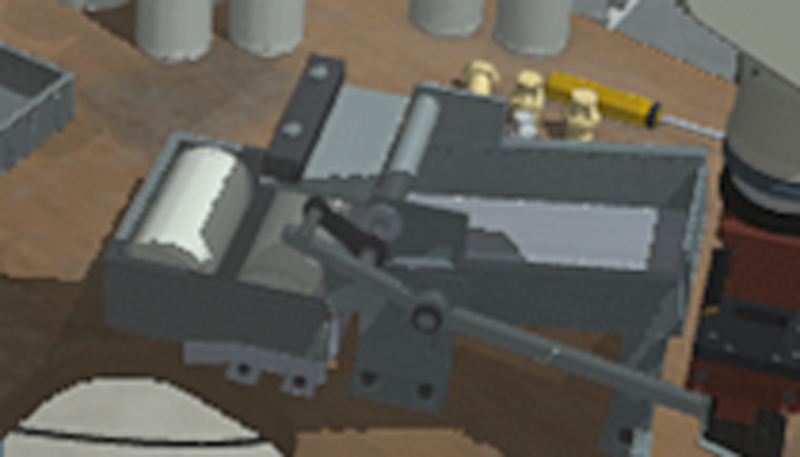

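The lever is on its stop with the flap up. One cartridge is at the back of the bin (195,205) and the other is near its front (290,240). I'll ease the force, hold, and check both are settled.

arm_command(rows=[0, 0, 0, 0, 0, -0.04, -1, 0, 0, 0, 0, 0, -0.04, -1, 0, 0, 0, 0, 0, -0.04, -1, 0, 0, 0, 0, 0, -0.04, -1, 0, 0, 0, 0, 0, -0.04, -1])

```text
t: 10.85
ee_pos: [609.8, -264.3, 123.8]
orientation: [1.725, 2.624, 0.002]
ft_force: [-10.1, 5.8, 32.3]
width: 0.4
grasp_force: 14.2
```

Run:
```python
from h import *
for k in range(2):
    pic,d=ctrl.get_image("scene");P=cloud(d,"scene");r=w2r(P.reshape(-1,3))
    w=(pic.min(2)>60).ravel()
    for lo,hi in((15,85),(85,160)):
        S=r[w&(abs(r[:,0])<65)&(r[:,1]>lo)&(r[:,1]<hi)&(r[:,2]>38)&(r[:,2]<110)];S=S[S[:,2]>np.percentile(S[:,2],80)] if len(S) else S;print(lo,len(S),len(S) and S.mean(0).round(1))
    pic,d=ctrl.get_image("top");r=w2r(cloud(d,"top").reshape(-1,3))
    for y in range(20,165,8):
        S=r[(abs(r[:,0]-0)<40)&(abs(r[:,1]-y)<4)&(r[:,2]<100)];print((y,round(float(np.median(S[:,2])),0) if len(S) else None),end=" ")
    print()
```

```text
15 63 [-27.6  49.5  67.3]
85 142 [ -1.  129.1  67.2]
(20, None) (28, None) (36, None) (44, None) (52, 65.0) (60, 62.0) (68, 56.0) (76, 38.0) (84, 4.0) (92, 4.0) (100, 51.0) (108, 60.0) (116, 64.0) (124, 66.0) (132, 65.0) (140, 62.0) (148, 58.0) (156, 61.0) (164, 35.0) 
15 63 [-28.3  47.4  66.9]
85 146 [ -0.6 129.1  67.4]
(20, None) (28, None) (36, None) (44, None) (52, 65.0) (60, 62.0) (68, 56.0) (76, 35.0) (84, 3.0) (92, 4.0) (100, 50.0) (108, 59.0) (116, 63.0) (124, 65.0) (132, 66.0) (140, 63.0) (148, 57.0) (156, 61.0) (164, 23.0)
```

Both cartridges lie in the bin with tops at about 67 mm, so their centres are at about 35 mm, as given. Now I'll ease the lever up slowly.

arm_command(rows=[0, 0, 0, 0, 0, -0.05, -1, 0, 0, 0, 0, 0, -0.1, -1, 0, 0, 0, 0, 0, -0.15, -1, 0, 0, 0, 0, 0, -0.2, -1, 0, 0, 0, 0, 0, -0.25, -1])

```text
t: 11.55
ee_pos: [610.0, -264.8, 141.2]
orientation: [1.724, 2.623, 0.001]
ft_force: [-2.1, 1.2, 11.6]
width: 0.4
grasp_force: 5.0
```

arm_command(rows=[0, 0, 0, 0, 0, -0.05, -1, 0, 0, 0, 0.005, 0, -0.1, -1, 0, 0, 0, 0.01, 0, -0.15, -1, 0, 0, 0, 0.015, 0, -0.2, -1, 0, 0, 0, 0.025, 0, -0.25, -1])

```text
t: 12.05
ee_pos: [609.4, -263.6, 161.1]
orientation: [1.724, 2.622, 0.0]
ft_force: [-1.2, -2.0, 7.5]
width: 0.6
grasp_force: 4.6
```

arm_command(rows=[0, 0, 0, 0.01, 0, -0.05, -1, 0, 0, 0, 0.02, 0, -0.1, -1, 0, 0, 0, 0.03, 0, -0.15, -1, 0, 0, 0, 0.04, 0, -0.2, -1, 0, 0, 0, 0.05, 0, -0.25, -1])

```text
t: 12.55
ee_pos: [608.0, -260.4, 181.2]
orientation: [1.723, 2.621, -0.001]
ft_force: [-1.0, -2.6, 6.6]
width: 0.5
grasp_force: 3.6
```

arm_command(rows=[0, 0, 0, 0.01, 0, -0.04, -1, 0, 0, 0, 0.02, 0, -0.08, -1, 0, 0, 0, 0.03, 0, -0.12, -1, 0, 0, 0, 0.04, 0, -0.16, -1, 0, 0, 0, 0.05, 0, -0.2, -1])

```text
t: 13.05
ee_pos: [606.4, -256.7, 197.0]
orientation: [1.723, 2.621, -0.001]
ft_force: [-0.2, -2.5, 6.3]
width: 0.7
grasp_force: 3.0
```

arm_command(rows=[0, 0, 0, 0.015, 0, -0.03, -1, 0, 0, 0, 0.03, 0, -0.06, -1, 0, 0, 0, 0.04, 0, -0.09, -1, 0, 0, 0, 0.05, 0, -0.12, -1, 0, 0, 0, 0.06, 0, -0.15, -1])

```text
t: 13.55
ee_pos: [604.7, -252.4, 209.0]
orientation: [1.723, 2.621, -0.001]
ft_force: [1.5, -3.8, 6.3]
width: 0.6
grasp_force: 2.6
```

arm_command(rows=[0, 0, 0, 0.01, 0, -0.025, -1, 0, 0, 0, 0.02, 0, -0.05, -1, 0, 0, 0, 0.035, 0, -0.075, -1, 0, 0, 0, 0.045, 0, -0.1, -1, 0, 0, 0, 0.055, 0, -0.125, -1])

```text
t: 14.05
ee_pos: [602.9, -248.0, 218.8]
orientation: [1.723, 2.621, -0.0]
ft_force: [1.3, -2.6, 4.7]
width: 0.5
grasp_force: 2.3
```

arm_command(rows=[0, 0, 0, 0.01, 0, -0.02, -1, 0, 0, 0, 0.02, 0, -0.04, -1, 0, 0, 0, 0.03, 0, -0.06, -1, 0, 0, 0, 0.04, 0, -0.08, -1, 0, 0, 0, 0.05, 0, -0.1, -1])

```text
t: 14.55
ee_pos: [600.3, -243.2, 225.7]
orientation: [1.725, 2.624, 0.0]
ft_force: [1.4, -2.4, 4.5]
width: 0.8
grasp_force: 1.9
```

arm_command(rows=[0, 0, 0, 0, 0, -0.02, -1, 0, 0, 0, 0.0, 0, -0.04, -1, 0, 0, 0, 0.01, 0, -0.06, -1, 0, 0, 0, 0.01, 0, -0.08, -1, 0, 0, 0, 0.01, 0, -0.1, -1])

```text
t: 15.05
ee_pos: [598.8, -242.2, 232.6]
orientation: [-1.724, -2.624, 0.001]
ft_force: [0.2, 0.6, -0.6]
width: 0.6
grasp_force: 0.0
```

arm_command(rows=[0, 0, 0, 0, 0, -0.02, -1, 0, 0, 0, 0.0, 0, -0.04, -1, 0, 0, 0, 0, 0, -0.06, -1, 0, 0, 0, 0, 0, -0.08, -1, 0, 0, 0, 0, 0, -0.1, -1])

```text
t: 15.55
ee_pos: [599.6, -242.4, 241.4]
orientation: [-1.726, -2.625, 0.0]
ft_force: [0.1, -0.2, 0.1]
width: 0.4
grasp_force: 0.0
```

arm_command(rows=[0, 0, 0, 0, 0, -0.2, -1, 0, 0, 0, 0, 0, -0.6, -1, 0, 0, 0, 0, 0, -0.9, -1, 0, 0, 0, 0, 0, -0.9, -1, 0, 0, 0, 0, 0, -0.9, -1])

```text
t: 16.05
ee_pos: [599.7, -242.4, 314.2]
orientation: [1.725, 2.624, 0.0]
ft_force: [0.3, 0.5, 0.6]
width: 0.7
grasp_force: 0.0
```

Run:
```python
from h import *
go([603,-254,250],TH)
pic,d=ctrl.get_image("scene")
cv2.imwrite("pics/s5.png",cv2.resize(pic[190:310,270:480,::-1],(800,457),interpolation=cv2.INTER_CUBIC))
r=w2r(cloud(d,"scene").reshape(-1,3));S=r[(abs(r[:,2]-62)<4)&(r[:,1]>150)&(r[:,1]<175)&(abs(r[:,0])<60)];print(np.percentile(S[:,1],[5,50,95]),S[:,2].max())
```

```text
pos [ 599.7 -242.4  314.2] rack [-146.  -248.2  314.2] turn [0.0003 0.0004 0.0018] shift [-0.148 -0.021  0.802] F [0.3 0.5 0.6] t 16.05
[156.53495646 160.56786931 165.28144154] 65.9642082377336
```

View pics/s5.png

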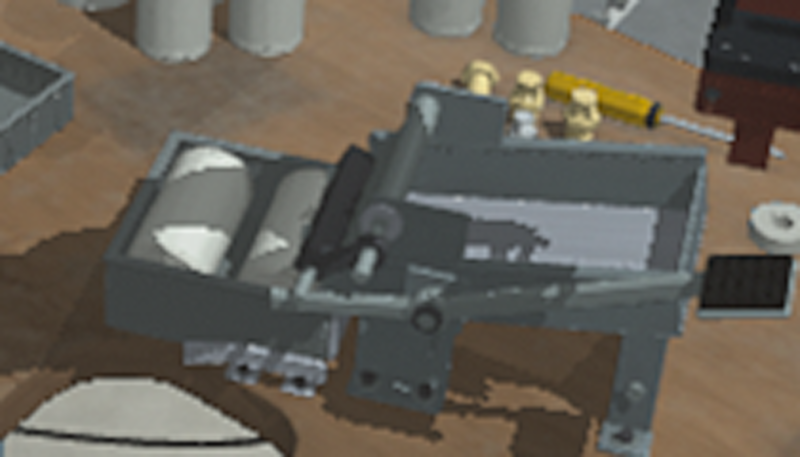

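The flap is shut, the lever is back at rest, both cartridges are in the bin and the arm is clear, so I'll hand in.

```bash
python3 -c "
from workcell import ctrl
print(ctrl.close_job())"
```

```text
the job is handed in; nothing more can be done
None
```

I handed in the job at about 16 s with the bin against the rack, both cartridges rolled into it, and the flap eased shut; the bin stopped hard, but measured about 3–4 mm short of the given home position, which I put down to camera error.

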